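Refit a keyed dial knob and wind the transformer to zero

ROBOT

A 6-joint arm with a two-finger parallel gripper is mounted at the origin on the work surface. World frame = base frame: x ahead of the robot, y to its left, z up, the work surface at z = 0. Lengths are in mm, angles in rad, forces in N, time in s.
With the tool pointing down it reaches from about 350 to 875 mm from the base axis. Payload 4.2 kg.
Tool frame: the origin (TCP) lies midway between the tips of the shut fingers; the grasp point (between the pads) lies 19 mm behind it (arm.grasp_offset is the distance from the TCP to the grasp point, in mm); z points along the fingers, y is the line along which they close (so a half turn about z gives the same grasp; the last joint's range is limited). The gripper opens to 85 mm and grips with 20 to 120 N. Pads are 22 mm wide; open, the fingers measure 114 mm over their backs; the gripper's body (76 mm by 85 mm) begins 54 mm behind the grasp point. The pads swing forward as they close: fully open they stand 13 mm farther back than shut.
Start: joints at [1.459, 0.385, 0.008, 0, -1.194, -0.259], TCP at [226.443, 582.514, 231.312] pointing down, gripper open.
Joint ranges: [-3.14, 3.14], [-1.21, 2.06], [-1.07, 1.41], [-3.16, 2.05], [-2.99, -0.16], [-3.1, 3.1]. Speed limits (rad/s): [2.79, 2.79, 3.14, 3.14, 3.14, 3.14].

INTERFACE

Orientations are given as a unit quaternion [x, y, z, w].
In Python, from bench import arm gives the robot as it stands. The module is installed in compiled form; this text tells all that it offers.
- The arm moves only by the tool servo_tool, never from a script. Its argument "increments" is a list of rows, each a list of 7 numbers: the opening, from 0 (shut) to 1 (fully open), then the shift along the tool's x, y, z in m, then the turn, a rotation vector about the tool's x, y, z in degrees. In form: [[grip, x, y, z, ax, ay, az], ...]. A call has 1 to 12 rows; each row is the pose to reach, as a shift and turn from the pose commanded when the call began, along the tool's axes at that moment; what a row does not reach only later rows make up. A row lasts 1/8 s, in which the tool goes at most 62.5 mm and 10.7 degrees, less where a joint would pass 70% of its speed; a pose out of reach is approached as far as the arm can. A call with a gripper value outside its range is refused whole. The fingers move at their own pace and stop on an object; the grip force is fixed at half the most. Time passes only in rows, so rows that repeat a pose let the fingers close. It gives the time, the measured TCP pose, the force, the opening and the grip force at its end, in the units of the state.
- arm.read_state(): the state, without advancing time (a new reading comes with each control period).
- arm.get_image(name): name is "side" or "top" or "wrist"; returns a dict with "color" (480x640x3 uint8, red, green, blue), "fx", "fy", "cx", "cy" (pixels), "rvec" (rotation vector, rad) and "tvec" (3), from world to camera coordinates, as OpenCV has them; the wrist camera has in their place "hand_eye" (4x4, takes a point from camera to tool coordinates, whose origin is the TCP and whose axes are the flange's). Camera axes: x right, y down, z forward; pixel columns grow to the right and rows downward; lengths in mm; the calibration is good to about 2 mm. A picture is of the moment at which its call begins: read the wrist's pose just before it. There is no depth.
- arm.job_done(): hands the job in; it is judged then, once.
Trained networks look in the newest picture that a camera, given by its name, has taken for a name from the list of things; names that differ only in an ending like _2 or _b are one class to them, and where a whole thing is asked for, a point or a joint stands for the part that bears it (a point fixed in the world has none). Each returns a list of dicts, best first, with "p" (0 to 1); they miss things now and then, are a little off and sometimes report something else, mostly with a low value. They report only what shows in the picture. A call takes as long as a camera call. They do not tell look-alikes from the thing itself.
- arm.look_for(camera, thing): "box" ([centre column, centre row, width, height] in pixels, round what is visible of it).
- arm.spot_point(camera, thing): "centre" ([column, row] in pixels: a listed point, or the origin of a listed thing).
The state is a dict: "clock": time; "joints": joint angles; "joint_vel": joint speeds; "joint_efforts": joint torques, N m; "position": TCP position; "ee_rot": TCP orientation; "contact_force": force on the tool from outside, world axes, zero at the start; "wrist_torque": the same for the moment, N m; "gripper_width": finger opening in mm; "grasp_force": force on a finger pad.
Only numpy, scipy, OpenCV 4.12 (cv2) and the standard library are available. Lean on these libraries where they do the work, as an engineer would, in place of code of your own. Each camera call takes 0.05 s, during which the arm holds its last target. There are 200 camera calls.

TASK

One of the two grey variable transformers has lost its red dial knob: fit the loose knob on the bare shaft, turned so that its keyway takes the key and it slides fully home. Leave it turned anticlockwise to the zero stop, white pointer at the red zero mark, and let go. Do not disturb the setting of the other transformer or anything else on the bench.

Things in the scene. Friction and masses are not known exactly. Their poses are not given: they have to be found in the camera images.
- knob: Loose red dial knob, 0.17 to 0.34 kg, standing upright on the bench, 76 mm across, 70 mm tall. Origin: centre of its underside, on its axis; z up, x along its pointer. Black hub below (52 mm across, z 0 to 34 mm), then a red disc (76 mm across, z 34 to 40 mm), a grip fin on top.
- knob_fin (a point): Middle of the knob's grip fin, on its axis, 55 mm above its underside. The straight fin runs along the knob's x: 72 mm long, 14 mm wide, from 40 to 70 mm above the underside. A white stripe on the +x half of its top is the pointer.
- knob_bore (a point): Mouth of the knob's bore, at the centre of its underside (same as the origin). Round bore 19.6 mm across, 34 mm deep, with a keyway 9 mm wide reaching 16 mm from the axis on the +x side, right under the pointer, over the full depth.
- knob_pointer (a point): Tip of the loose knob's pointer: 36 mm from its axis along its x, 60 mm above its underside.
- unit_bare: Grey box 140 x 140 x 70 mm, a variable transformer fixed to the bench: the one whose shaft is bare. Origin: centre of its underside; z up. Seen from its shaft, the red zero mark on its top lies on its +y side; black scale ticks follow clockwise seen from above.
- unit_bare_seat (a point): Centre of the round aluminium seat, 40 mm across, on top of the bare unit, 76 mm above its origin, at the foot of the shaft; the hub's underside rests here when fully home. Axes as unit_bare; it does not turn with the shaft.
- shaft_nose (a point): Top of the upright steel shaft, 33 mm above the seat (does not turn with it). 18 mm diameter, the top 5 mm tapered to 10 mm. A brass key, 7 mm wide, reaching 14 mm from the axis, stands along the lowest 12 mm: a knob not lined up is centred by the shaft but stops on the key, 12 mm too high, and drops home when keyway meets key (about 4 degrees of play either way).
- zero_mark (a point): Red zero mark on top of the bare unit, 53 mm from the shaft. The shaft's angle is not reported: its key starts 0.4 to 1.4 rad clockwise (from above) of this mark, to be seen or felt for. The shaft is stiff (about 0.15 N m), stays where it is put, and turns between a hard stop with the key at this mark and 1.6 rad clockwise of it.
- unit_fitted: The other transformer, the same box, with its knob in place: leave alone. Origin: centre of its underside; its knob's axis is above the origin, the knob's top at 146 mm.
- fitted_pointer (a point): Tip of the pointer of the fitted knob, 36 mm from its axis; it turns with that knob.
- solvent: Loose white bottle, 60 mm across, 130 mm tall, origin at the centre of its base; bystander.
- spool: Loose spool of solder, blue flanges, 60 mm across, 44 mm tall, standing; origin at the centre of its underside; bystander.
- meter: Loose green multimeter, 150 (its x) x 80 x 36 mm, lying flat; origin at the centre of its underside; bystander.
Mind the look-alikes: they are no part of the job. Of the things that look like the knob, the smallest one is meant. What is shaped like the unit_bare but blue is not meant.

How it is judged (in metres and radians):
On the way:
1. the loose knob is fully home on the bare shaft, hub on the seat (horizontal distance between knob and unit_bare_seat below 0.004 m and z of knob in the frame of unit_bare_seat between -0.003 and 0.003 m), for 0.1 s.
At the end, for the whole second after the job is handed in: The loose knob is on the bare shaft, upright, its underside within 3 mm of the seat and its axis within 4 mm of the seat's centre, its pointer within 0.16 rad (9 degrees) of the direction of the red zero mark, at rest (all of step 1 and angle between knob's own z axis and vertical below 0.08 rad and angle between the x axis of knob and the y axis of unit_bare, either way round below 0.16 rad and y of knob_pointer in the frame of unit_bare_seat above 0.02 m and linear speed of knob below 0.01 m/s); the robot touches nothing.
It fails at once if the fitted knob's setting was disturbed (pointer moved more than 6 mm) (distance of fitted_pointer from where it was at the start of the episode above 0.006 m).
It fails at once if the solvent bottle was moved more than 20 mm (distance of solvent from where it was at the start of the episode above 0.02 m).
It fails at once if the solder spool was moved more than 20 mm (distance of spool from where it was at the start of the episode above 0.02 m).
It fails at once if the multimeter was moved more than 20 mm (distance of meter from where it was at the start of the episode above 0.02 m).
It also fails if it takes over 51 s, if anything falls off the work surface, if the arm or the gripper's body presses on something with over 40 N, if the wrist force passes 120 N, or if a joint passes its speed limit or range.

## Working session

There is one attempt and no reset: what is moved stays moved. The work goes in short steps, Python scripts to look and compute and a tool call to move; the robot and the scene stay as the last step left them, time stands still between calls to the robot, and variables do not carry over. Pictures are saved under pics/ and viewed, at most 10 in all, crops included, and the job is handed in when it is done.

Besides the shell and the picture viewer there is one more tool, called after "Call:" as a command line: name --pt "numbers of a row" for each row, then --argument value for the rest. servo_tool: Moves the arm, as the interface text tells. Its arguments: {"type":"object","properties":{"increments":{"type":"array","items":{"type":"array","items":{"type":"number"}}}},"required":["increments"]}

```bash
mkdir -p pics; cat > h.py <<'E'
import numpy as np, cv2
from bench import arm
from scipy.spatial.transform import Rotation as R
def ray(im,px,st=None):
    K=np.array([[im['fx'],0,im['cx']],[0,im['fy'],im['cy']],[0,0,1]])
    d=np.linalg.inv(K)@np.array([px[0],px[1],1.])
    if 'hand_eye' in im:
        H=np.array(im['hand_eye']);Rt=R.from_quat(st['ee_rot']).as_matrix();p=np.array(st['position'])
        return p+Rt@H[:3,3], Rt@H[:3,:3]@d
    Rm=R.from_rotvec(np.ravel(im['rvec'])).as_matrix();t=np.ravel(im['tvec'])
    return -Rm.T@t, Rm.T@d
def onz(im,px,z,st=None):
    o,d=ray(im,px,st); return o+d*(z-o[2])/d[2]
def tri(rs):
    A=0;b=0
    for o,d in rs:
        d=d/np.linalg.norm(d);P=np.eye(3)-np.outer(d,d);A=A+P;b=b+P@o
    return np.linalg.solve(A,b)
def proj(im,p,st=None):
    if 'hand_eye' in im:
        H=np.array(im['hand_eye']);Rt=R.from_quat(st['ee_rot']).as_matrix()
        c=H[:3,:3].T@(Rt.T@(np.array(p)-st['position'])-H[:3,3])
    else: c=R.from_rotvec(np.ravel(im['rvec'])).as_matrix()@np.array(p)+np.ravel(im['tvec'])
    return np.array([im['fx']*c[0]/c[2]+im['cx'],im['fy']*c[1]/c[2]+im['cy']])
def save(im,n): cv2.imwrite('pics/'+n,im['color'][:,:,::-1])
E
python3 - <<'E'
from h import *
np.set_printoptions(precision=1,suppress=True)
print(arm.read_state())
for c in ['top','side']:
    im=arm.get_image(c); save(im,c+'0.png'); print(c,ray(im,[320,240]))
    for t in ['knob','unit_bare','unit_fitted']:
        print(t,[(np.round(d['box']),round(d['p'],2)) for d in arm.look_for(c,t)])
    for t in ['knob_fin','knob_pointer','shaft_nose','zero_mark','unit_bare_seat','fitted_pointer']:
        print(t,[(np.round(d['centre'],1),round(d['p'],2)) for d in arm.spot_point(c,t)])
E
```

```text
{'clock': 0.0, 'joints': array([ 1.5,  0.4,  0. , -0. , -1.2, -0.3]), 'joint_vel': array([-0.,  0., -0., -0., -0.,  0.]), 'joint_efforts': array([ -0. , -39.2,  18.8,   4.2,  -0. ,  -0. ]), 'position': array([226.2, 582. , 230.2]), 'ee_rot': array([ 1. , -0.2, -0. ,  0. ]), 'contact_force': array([0.1, 0.5, 0.2]), 'wrist_torque': array([-0.,  0.,  0.]), 'grasp_force': 0.0, 'gripper_width': 85.61449895063593}
top (array([ 316.5,   -1.7, 1435.7]), array([ 0.2, -0. , -1. ]))
knob [(array([340., 280.,  28.,  31.]), 0.96), (array([288., 277.,  38.,  38.]), 0.75), (array([394., 306.,  35.,  41.]), 0.7)]
unit_bare [(array([265., 203.,  56.,  59.]), 0.89), (array([324., 137.,  56.,  60.]), 0.89), (array([205., 353.,  68.,  61.]), 0.66), (array([188., 274.,  28.,  22.]), 0.26)]
unit_fitted [(array([380., 204.,  64.,  63.]), 0.75)]
knob_fin [(array([287.9, 274.6]), 0.83), (array([395.6, 301.2]), 0.69), (array([340.5, 278.6]), 0.58)]
knob_pointer [(array([408.9, 292.3]), 0.94), (array([269.8, 269.7]), 0.59), (array([332.5, 269.4]), 0.57)]
shaft_nose [(array([198.8, 350.3]), 0.93), (array([323.9
[... 634 characters left out ...]
), (array([185., 186.,  68.,  58.]), 0.59)]
unit_fitted [(array([398., 292.,  87.,  85.]), 0.57)]
knob_fin [(array([278.7, 221.9]), 0.88), (array([256.3, 321.8]), 0.85), (array([284.3, 266.9]), 0.74)]
knob_pointer [(array([293. , 256.6]), 0.93), (array([279.8, 328.1]), 0.83), (array([275.3, 203.1]), 0.6)]
shaft_nose [(array([182.6, 163.8]), 0.75), (array([462.9, 210.3]), 0.71), (array([358.1, 179.9]), 0.6)]
zero_mark [(array([449.5, 209.8]), 0.93), (array([189.7, 161.4]), 0.91), (array([294.7, 258.7]), 0.7), (array([347. , 179.4]), 0.57)]
unit_bare_seat [(array([184.5, 171.5]), 0.86), (array([462.9, 220.4]), 0.86), (array([357.5, 188.5]), 0.62)]
fitted_pointer [(array([414. , 254.6]), 0.71)]
```

```bash
python3 - <<'E'
import cv2
a=cv2.imread('pics/top0.png')
b=cv2.imread('pics/side0.png')
cv2.imwrite('pics/top0c.png',cv2.resize(a[90:400,140:460],None,fx=1.9,fy=1.9,interpolation=cv2.INTER_CUBIC))
cv2.imwrite('pics/side0c.png',cv2.resize(b[130:400,120:540],None,fx=1.9,fy=1.9,interpolation=cv2.INTER_CUBIC))
E
```

```text
(no output)
```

View pics/top0c.png

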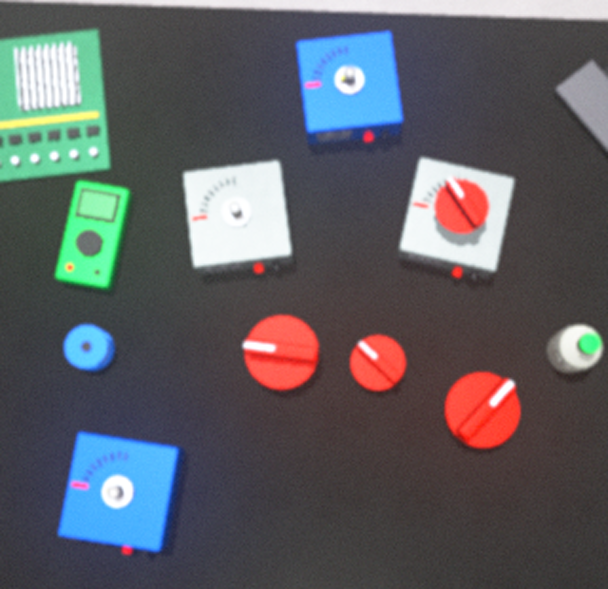

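View pics/side0c.png

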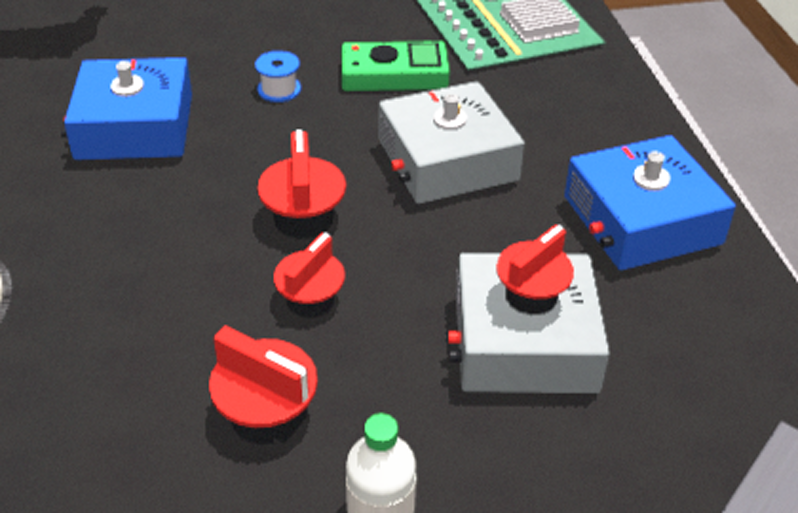

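The top view shows three loose red knobs: large at (288,277), small at (340,280) and large at (394,306). I choose the small one. Units with shafts: grey bare at (265,203), which I choose, plus blue ones at (324,137) and (205,353), which are decoys. The fitted grey unit is at (380,204). Spool (187,273), meter (188,213), bottle (443,273).

```bash
python3 - <<'E'
from h import *
np.set_printoptions(precision=1,suppress=True)
t=arm.get_image('top');s=arm.get_image('side')
P={}
for n,a,b in [('fin',(340.5,278.6),(284.3,266.9)),('pointer',(332.5,269.4),(293,256.6)),('seat',(261.1,200.1),(357.5,188.5)),('nose',(260.3,196.8),(358.1,179.9)),('zero',(244.5,202.3),(347,179.4)),('big1',(287.9,274.6),(278.7,221.9)),('big2',(395.6,301.2),(256.3,321.8))]:
    P[n]=tri([ray(t,a),ray(s,b)]);print(n,P[n])
d=P['pointer']-P['fin'];print('ptr ang',np.degrees(np.arctan2(d[1],d[0])))
d=P['zero']-P['seat'];print('zero ang',np.degrees(np.arctan2(d[1],d[0])),np.linalg.norm(d))
print('bottle',onz(t,(446,271),130), 'spool',onz(t,(186,272),44),'meter',onz(t,(189,213),36))
st=arm.read_state();print(R.from_quat(st['ee_rot']).as_matrix());print(st['ee_rot'])
im=arm.get_image('wrist');print(im['hand_eye'])
E
```

```text
fin [437.8 -76.5  64.9]
pointer [460.  -54.5  69.6]
seat [640.9 142.   77.8]
nose [642.5 142.  102.4]
zero [629.8 186.7  75.6]
big1 [444.   62.9  68.6]
big2 [ 375.5 -220.9   79.3]
ptr ang 44.80535710579379
zero ang 103.97192027168632 46.10028043059558
bottle [ 459.  -340.1  130. ] spool [444.4 337.6  44. ] meter [607.9 342.7  36. ]
[[ 0.9 -0.4 -0. ]
 [-0.4 -0.9  0. ]
 [-0.  -0.  -1. ]]
[ 1.  -0.2 -0.  -0. ]
[[   0.    -0.9   -0.3   84.6]
 [   1.    -0.     0.    -0.1]
 [  -0.    -0.3    0.9 -141.9]
 [   0.     0.     0.     1. ]]
```

```bash
cat >> h.py <<'E'
def plan(target,yaw=None,st=None):
    "shift (m, tool axes) and az (deg) to take the TCP to target with tool x at world yaw, tool down"
    st=st or arm.read_state(); M=R.from_quat(st['ee_rot']).as_matrix()
    s=M.T@(np.array(target)-st['position'])/1000
    y0=np.degrees(np.arctan2(M[1,0],M[0,0]))
    az=None if yaw is None else (-(yaw-y0)+180)%360-180
    Rd=R.from_euler('z',(y0 if yaw is None else yaw),degrees=True)*R.from_rotvec([np.pi,0,0])
    rv=(R.from_quat(st['ee_rot']).inv()*Rd).as_rotvec(degrees=True)
    print('pos',np.round(st['position'],1),'yaw',round(y0,2),'q',np.round(np.degrees(st['joints']),1),'t',st['clock']);print('shift',np.round(s,4),'rotvec',np.round(rv,1),'az',az)
E
python3 -c "
from h import *
plan([590,160,230],-100);plan([641,142,230],-135);plan([437,-76,230],-135)
print(repr(arm.read_state()['ee_rot']))"
```

```text
pos [226.4 582.5 231.3] yaw -21.25 q [ 83.6  22.    0.5  -0.  -68.4 -14.8] t 1.15
shift [0.492  0.2621 0.0013] rotvec [-0.   0.  78.8] az 78.75347243409567
pos [226.4 582.5 231.3] yaw -21.25 q [ 83.6  22.    0.5  -0.  -68.4 -14.8] t 1.15
shift [0.546  0.2603 0.0013] rotvec [  0.    0.  113.8] az 113.75347243409567
pos [226.4 582.5 231.3] yaw -21.25 q [ 83.6  22.    0.5  -0.  -68.4 -14.8] t 1.15
shift [0.4349 0.5375 0.0013] rotvec [  0.    0.  113.8] az 113.75347243409567
array([ 9.82860578e-01, -1.84350436e-01, -7.78212695e-06, -9.75801355e-06])
```

Call:
servo_tool --pt "1 0.546 0.26 0 0 0 79" --pt "1 0.546 0.26 0 0 0 79" --pt "1 0.546 0.26 0 0 0 79" --pt "1 0.546 0.26 0 0 0 79" --pt "1 0.546 0.26 0 0 0 79" --pt "1 0.546 0.26 0 0 0 79" --pt "1 0.546 0.26 0 0 0 79" --pt "1 0.546 0.26 0 0 0 79" --pt "1 0.546 0.26 0 0 0 79" --pt "1 0.546 0.26 0 0 0 79" --pt "1 0.546 0.26 0 0 0 79" --pt "1 0.546 0.26 0 0 0 79"

```text
clock: 2.65
position: [640.8, 142.4, 231.0]
ee_rot: [-0.641, 0.767, 0.0, -0.0]
contact_force: [-0.2, -0.1, -0.4]
gripper_width: 85.0
grasp_force: 0.0
```

```bash
cat > w.py <<'E'
from h import *
import sys
np.set_printoptions(precision=1,suppress=True)
st=arm.read_state();im=arm.get_image('wrist');n=sys.argv[1];save(im,n)
print(st['clock'],st['position'],np.degrees(st['joints']))
for t,z in [a.split(':') for a in sys.argv[2:]]:
    print(t,[(np.round(d['centre'],1),round(d['p'],2),onz(im,d['centre'],float(z),st)) for d in arm.spot_point('wrist',t)])
E
python3 w.py w1.png shaft_nose:109 unit_bare_seat:76 zero_mark:70
```

```text
2.65 [640.8 142.4 231. ] [ 26.6  25.2   5.3  -0.  -70.2 -36.9]
shaft_nose [(array([323.9, 227.3]), 0.9, array([637.9, 134.9, 109. ]))]
unit_bare_seat [(array([11.8, 62.4]), 0.84, array([838.6, -16.9,  76. ])), (array([326.1, 217.9]), 0.64, array([636.2, 136.8,  76. ]))]
zero_mark [(array([346.5, 273.4]), 0.9, array([627.5, 191.2,  70. ])), (array([ 57.4, 128.3]), 0.81, array([828.6,  31. ,  70. ]))]
```

View pics/w1.png

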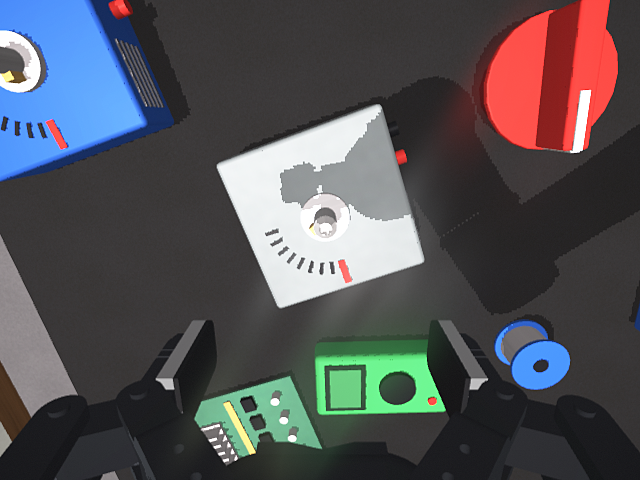

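```bash
cat > rect.py <<'E'
from h import *
def rect(im,st,c,z,half,s):
    pts=np.array([[c[0]+half,c[1]+half],[c[0]+half,c[1]-half],[c[0]-half,c[1]-half],[c[0]-half,c[1]+half]])
    src=np.float32([proj(im,[*p,z],st) for p in pts]); n=2*half*s
    return cv2.warpPerspective(im['color'],cv2.getPerspectiveTransform(src,np.float32([[0,0],[n,0],[n,n],[0,n]])),(n,n),flags=cv2.INTER_CUBIC)
E
python3 - <<'E'
from rect import *
st=arm.read_state();im=arm.get_image('wrist')
c=(637,136)
a=rect(im,st,c,76,35,8);b=rect(im,st,c,70,80,7)
b=cv2.resize(b,(560,560))
np.savez('w1.npz',color=im['color'])
cv2.imwrite('pics/r1.png',np.hstack([cv2.resize(a,(400,400)),cv2.resize(b,(400,400))])[:,:,::-1])
E
```

```text
(no output)
```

View pics/r1.png

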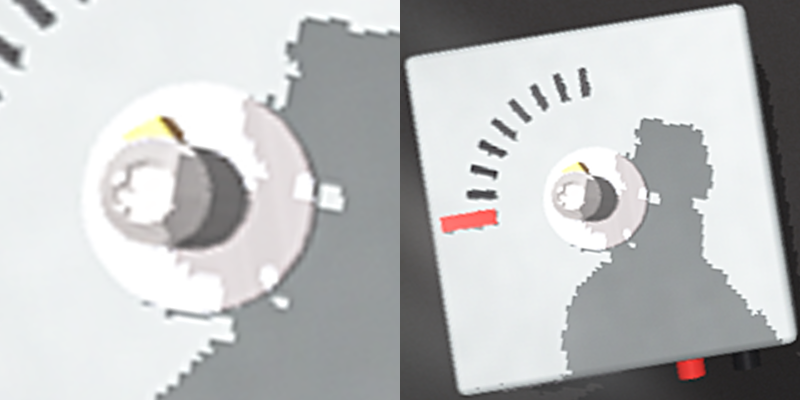

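The rectified crop shows the seat centre at about (637.3,136.2) and the brass key to the upper left at a world yaw of about 28°. The zero mark is at about 99°. The two triangulations disagree by 5 mm, so I'll take a second wrist yaw to solve the camera bias.

Call:
servo_tool --pt "1 0 0 0 0 0 -45" --pt "1 0 0 0 0 0 -90" --pt "1 0 0 0 0 0 -90" --pt "1 0 0 0 0 0 -90" --pt "1 0 0 0 0 0 -90" --pt "1 0 0 0 0 0 -90" --pt "1 0 0 0 0 0 -90" --pt "1 0 0 0 0 0 -90" --pt "1 0 0 0 0 0 -90" --pt "1 0 0 0 0 0 -90"

```text
clock: 4.15
position: [640.8, 143.0, 231.6]
ee_rot: [0.996, -0.089, 0.0, -0.0]
contact_force: [0.6, -0.4, -0.9]
gripper_width: 85.5
grasp_force: 0.0
```

```bash
python3 w.py w2.png shaft_nose:109 unit_bare_seat:76 zero_mark:70; python3 - <<'E'
from rect import *
st=arm.read_state();im=arm.get_image('wrist')
c=(637,136)
a=rect(im,st,c,76,35,8);b=rect(im,st,c,70,80,7)
cv2.imwrite('pics/r2.png',np.hstack([cv2.resize(a,(400,400)),cv2.resize(b,(400,400),interpolation=cv2.INTER_AREA)])[:,:,::-1])
E
```

```text
4.15 [640.8 143.  231.6] [ 26.7  25.1   5.3  -0.  -70.2  53.1]
shaft_nose [(array([331.8, 242.1]), 0.94, array([635.8, 135.6, 109. ])), (array([535.1, 346.7]), 0.31, array([516.1, -14.4, 109. ]))]
unit_bare_seat [(array([329.1, 225.9]), 0.81, array([639.1, 136.4,  76. ]))]
zero_mark [(array([274.7, 246.3]), 0.63, array([627.8, 185.7,  70. ]))]
```

View pics/r2.png

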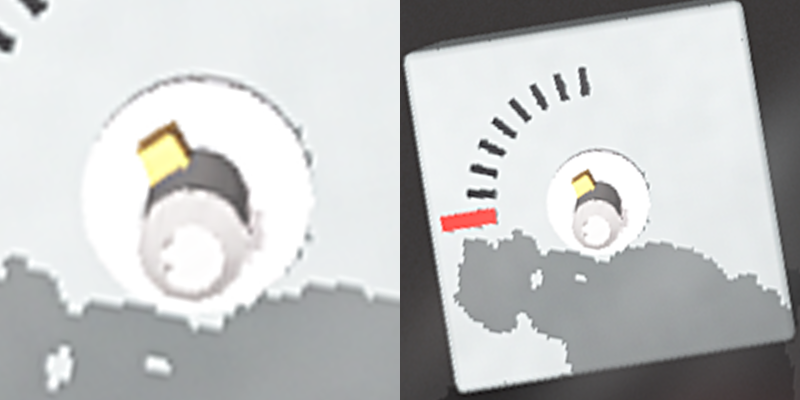

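Seat = (638,137), consistent across both yaws (about 1 mm bias). Key at 28.5°, zero at about 99°. That makes the key about 1.23 rad clockwise of the mark, which fits the text. Next, the knob.

```bash
python3 -c "
from h import *
plan([435,-79,180],-135)"
```

```text
pos [641.  142.5 231.4] yaw -10.26 q [ 26.6  25.1   5.4  -0.  -70.2  53.1] t 4.4
shift [-0.1633  0.2547  0.0514] rotvec [ -0.    0.  124.7] az 124.73642253429318
```

Call:
servo_tool --pt "1 -0.03 0.047 0 0 0 62" --pt "1 -0.163 0.255 0.03 0 0 62" --pt "1 -0.163 0.255 0.05 0 0 124.7" --pt "1 -0.163 0.255 0.05 0 0 124.7" --pt "1 -0.163 0.255 0.05 0 0 124.7" --pt "1 -0.163 0.255 0.05 0 0 124.7" --pt "1 -0.163 0.255 0.05 0 0 124.7" --pt "1 -0.163 0.255 0.05 0 0 124.7" --pt "1 -0.163 0.255 0.05 0 0 124.7" --pt "1 -0.163 0.255 0.05 0 0 124.7" --pt "1 -0.163 0.255 0.05 0 0 124.7" --pt "1 -0.163 0.255 0.05 0 0 124.7"

```text
clock: 5.9
position: [435.5, -79.6, 181.5]
ee_rot: [-0.381, 0.925, -0.0, 0.0]
contact_force: [0.2, -0.3, 1.2]
gripper_width: 85.2
grasp_force: 0.0
```

```bash
python3 w.py w3.png knob_fin:62 knob_pointer:62 knob:0; python3 - <<'E'
from rect import *
st=arm.read_state();im=arm.get_image('wrist')
print(np.degrees(np.arctan2(R.from_quat(st['ee_rot']).as_matrix()[1,0],R.from_quat(st['ee_rot']).as_matrix()[0,0])))
c=(437,-79)
a=rect(im,st,c,70,60,8)
b=rect(im,st,c,40,60,8)
cv2.imwrite('pics/r3.png',np.hstack([cv2.resize(v,(400,400),interpolation=cv2.INTER_AREA) for v in (a,b)])[:,:,::-1])
E
```

```text
5.9 [435.5 -79.6 181.5] [ 10.8   6.8 -28.2   0.  -54.9 -56. ]
knob_fin [(array([233.2,  12.6]), 0.9, array([ 371.4, -219.8,   62. ])), (array([443.7, 370.2]), 0.79, array([446.1,  74.3,  62. ])), (array([334.8, 240.3]), 0.66, array([430.1, -71.8,  62. ]))]
knob_pointer [(array([143. ,  12.8]), 0.73, array([ 410.2, -258.7,   62. ])), (array([335.8, 286.6]), 0.57, array([455.8, -44.5,  62. ]))]
knob [(array([420.8, 321.7]), 0.87, array([442.4,  64.4,  -0. ])), (array([332.4, 219.2]), 0.77, array([430.5, -71.5,   0. ])), (array([251.6,  36.2]), 0.68, array([ 372.4, -218.7,    0. ]))]
-134.84598113297633
```

View pics/r3.png

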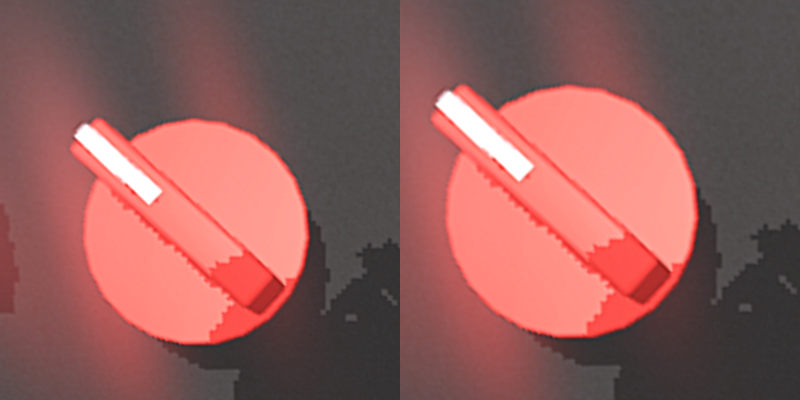

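Knob: disc 75.6 mm across, which confirms the small one. Its centre is (434,-70.3) and the pointer is at about 46.5°.

```bash
python3 -c "
from h import *
plan([434,-70.3,44.5],-133.5)"
```

```text
pos [435.4 -79.6 181.4] yaw -134.86 q [ 10.8   6.9 -28.2   0.  -54.9 -55.7] t 6.15
shift [-0.0056  0.0076  0.1369] rotvec [-0.   0.  -1.4] az -1.3605481618329236
```

Call:
servo_tool --pt "0.45 -0.0056 0.0076 0.03 0 0 -1.4" --pt "0.45 -0.0056 0.0076 0.07 0 0 -1.4" --pt "0.45 -0.0056 0.0076 0.1 0 0 -1.4" --pt "0.45 -0.0056 0.0076 0.125 0 0 -1.4" --pt "0.45 -0.0056 0.0076 0.136 0 0 -1.4" --pt "0.45 -0.0056 0.0076 0.136 0 0 -1.4" --pt "0 -0.0056 0.0076 0.136 0 0 -1.4" --pt "0 -0.0056 0.0076 0.136 0 0 -1.4" --pt "0 -0.0056 0.0076 0.136 0 0 -1.4" --pt "0 -0.0056 0.0076 0.136 0 0 -1.4" --pt "0 -0.0056 0.0076 0.136 0 0 -1.4"

```text
clock: 7.52
position: [434.6, -70.1, 46.1]
ee_rot: [-0.395, 0.919, -0.0, 0.001]
contact_force: [-1.8, 2.0, 6.4]
gripper_width: 13.1
grasp_force: 62.6
```

```bash
python3 -c "
from h import *
print(arm.read_state()['contact_force'],arm.read_state()['wrist_torque'])
plan([434,-70.3,200],-133.5)
plan([638,137,200],-151.5)"
```

```text
[-1.82908316  2.01721978  6.41503447] [ 0.54121486  0.35403053 -0.00960832]
pos [434.6 -70.1  46.1] yaw -133.52 q [ 12.1  18.4 -38.4   0.  -33.1 -55.7] t 7.525
shift [ 3.000e-04  1.000e-04 -1.539e-01] rotvec [-0.1  0.1 -0. ] az -0.02169042666557175
pos [434.6 -70.1  46.1] yaw -133.52 q [ 12.1  18.4 -38.4   0.  -33.1 -55.7] t 7.525
shift [-0.2905 -0.0051 -0.1535] rotvec [-0.   0.1 18. ] az 17.97830957333443
```

Call:
servo_tool --pt "0 0 0 -0.05 0 0 0" --pt "0 0 0 -0.11 0 0 0" --pt "0 -0.05 0 -0.15 0 0 9" --pt "0 -0.11 -0.003 -0.15 0 0 18" --pt "0 -0.17 -0.005 -0.15 0 0 18" --pt "0 -0.23 -0.005 -0.15 0 0 18" --pt "0 -0.275 -0.005 -0.15 0 0 18" --pt "0 -0.2905 -0.005 -0.15 0 0 18" --pt "0 -0.2905 -0.005 -0.15 0 0 18" --pt "0 -0.2905 -0.005 -0.15 0 0 18"

```text
clock: 8.78
position: [636.5, 135.8, 194.8]
ee_rot: [-0.245, 0.969, -0.0, -0.001]
contact_force: [0.5, 0.1, -3.7]
gripper_width: 13.0
grasp_force: 61.1
```

```bash
python3 w.py w4.png knob_fin:205 knob_pointer:205 shaft_nose:109; python3 - <<'E'
from h import *
plan([638,137,160],-151.5)
print(arm.read_state()['contact_force'],arm.read_state()['grasp_force'],arm.read_state()['gripper_width'])
t=arm.get_image('top');s=arm.get_image('side')
w=cv2.imread('pics/w4.png')
side=cv2.resize(s['color'][120:280,250:450,::-1],(500,400),interpolation=cv2.INTER_CUBIC)
cv2.imwrite('pics/r4.png',np.hstack([cv2.resize(w,(300,400))*0+cv2.resize(w[:,80:560],(300,400)),side]))
E
```

```text
8.775 [636.5 135.8 194.8] [ 26.2  26.    1.5  -0.  -65.5 -87.8]
knob_fin [(array([325.7, 329.6]), 0.74, array([633.5, 135.8, 205. ]))]
knob_pointer [(array([321.7, 409.5]), 0.75, array([669.6, 153.5, 205. ]))]
shaft_nose [(array([  6.6, 389.1]), 0.67, array([842.2, -19.3, 109. ]))]
pos [637.2 136.  195.8] yaw -151.6 q [ 26.2  26.    1.5  -0.  -65.5 -87.8] t 8.975
shift [-0.0012  0.0005  0.0358] rotvec [ 0.   0.  -0.1] az -0.09606962150536447
[ 0.17452878 -0.61239895 -3.49884568] 61.122318506240845 12.935459614244941
```

View pics/r4.png

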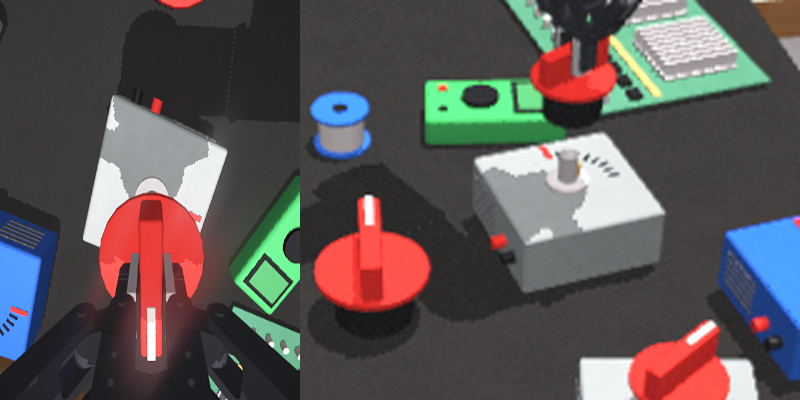

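The view shows the knob upright in the grip with the pointer at the key angle. In the side view its axis is over the shaft. I'll descend.

Call:
servo_tool --pt "0 -0.0012 0.0005 0.02 0 0 0" --pt "0 -0.0012 0.0005 0.034 0 0 0" --pt "0 -0.0012 0.0005 0.039 0 0 0" --pt "0 -0.0012 0.0005 0.043 0 0 0" --pt "0 -0.0012 0.0005 0.046 0 0 0" --pt "0 -0.0012 0.0005 0.049 0 0 0" --pt "0 -0.0012 0.0005 0.049 0 0 0"

```text
clock: 9.95
position: [638.2, 137.6, 146.0]
ee_rot: [-0.246, 0.969, -0.0, -0.0]
contact_force: [-0.7, -0.7, -3.5]
gripper_width: 12.7
grasp_force: 61.3
```

```bash
cat > s.py <<'E'
from h import *
np.set_printoptions(precision=2,suppress=True)
st=arm.read_state();print(st['contact_force'],st['wrist_torque'],st['grasp_force'],st['gripper_width'])
plan([638,137,122],-151.5)
E
python3 s.py
```

```text
[-0.69 -0.73 -3.49] [-0.31  0.32 -0.02] 61.283029317855835 12.712446129471308
pos [638.2 137.6 146. ] yaw -151.56 q [ 26.3  28.5  -1.9  -0.  -59.7 -87.9] t 9.95
shift [ 0.   -0.    0.02] rotvec [ 0.  -0.  -0.1] az -0.05528762835973566
```

Call:
servo_tool --pt "0 0 0 0.004 0 0 0" --pt "0 0 0 0.008 0 0 0" --pt "0 0 0 0.011 0 0 0" --pt "0 0 0 0.014 0 0 0" --pt "0 0 0 0.015 0 0 0"

```text
clock: 10.58
position: [638.3, 137.7, 131.0]
ee_rot: [-0.246, 0.969, -0.0, -0.0]
contact_force: [-2.0, -1.7, -1.5]
gripper_width: 13.0
grasp_force: 61.4
```

```bash
python3 s.py
```

```text
[-2.   -1.65 -1.46] [-0.66  0.59  0.03] 61.428762674331665 12.950472929809544
pos [638.3 137.7 131. ] yaw -151.55 q [ 26.3  29.3  -2.9   0.  -57.9 -87.9] t 10.575
shift [ 0.   -0.    0.01] rotvec [-0.  -0.1 -0. ] az -0.04800115251114789
```

Call:
servo_tool --pt "0 0 0 0.003 0 0 0" --pt "0 0 0 0.006 0 0 0" --pt "0 0 0 0.008 0 0 0" --pt "0 0 0 0.009 0 0 0" --pt "0 0 0 0.009 0 0 0"

```text
clock: 11.2
position: [638.3, 137.7, 122.3]
ee_rot: [-0.246, 0.969, -0.0, -0.0]
contact_force: [-2.3, -3.9, -1.2]
gripper_width: 12.8
grasp_force: 61.6
```

```bash
python3 s.py
```

```text
[-2.28 -3.88 -1.16] [-1.07  1.   -0.01] 61.562215089797974 12.843951349661204
pos [638.3 137.7 122.3] yaw -151.54 q [ 26.3  29.8  -3.4   0.  -56.8 -87.9] t 11.2
shift [ 0. -0.  0.] rotvec [-0. -0. -0.] az -0.04392658262779037
```

Call:
servo_tool --pt "0 0 0 0.001 0 0 0" --pt "0 0 0 0.0015 0 0 0" --pt "0 0 0 0.0015 0 0 -6" --pt "0 0 0 0.0015 0 0 -14" --pt "0 0 0 0.0015 0 0 -22" --pt "0 0 0 0.0015 0 0 -30" --pt "0 0 0 0.0015 0 0 -30"

```text
clock: 12.08
position: [638.5, 137.4, 122.2]
ee_rot: [-0.489, 0.872, -0.0, 0.0]
contact_force: [-5.4, -3.5, 4.4]
gripper_width: 13.0
grasp_force: 62.2
```

```bash
python3 s.py
```

```text
[-5.38 -3.51  4.37] [-1.28  1.52  0.  ] 62.24327087402344 13.023215845409569
pos [638.5 137.4 122.2] yaw -121.49 q [ 26.3  29.8  -3.5   0.  -56.7 -57.8] t 12.075
shift [0. 0. 0.] rotvec [-0. -0. 30.] az 30.008239190126005
```

Call:
servo_tool --pt "0 0 0 0 0 0 -9" --pt "0 0 0 0 0 0 -18" --pt "0 0 0 0 0 0 -27" --pt "0 0 0 0 0 0 -34" --pt "0 0 0 0 0 0 -37"

```text
clock: 12.7
position: [638.2, 138.0, 122.2]
ee_rot: [0.74, -0.672, -0.0, -0.0]
contact_force: [-7.6, -2.5, 5.0]
gripper_width: 12.7
grasp_force: 62.3
```

```bash
python3 s.py
```

```text
[-7.64 -2.54  4.97] [-0.75  1.83 -0.21] 62.32668936252594 12.655783972830928
pos [638.2 138.  122.2] yaw -84.47 q [ 26.4  29.7  -3.5  -0.  -56.8 -20.8] t 12.7
shift [0. 0. 0.] rotvec [ 0.  0. 67.] az 67.03444398842674
```

Call:
servo_tool --pt "0 0 0 0 0 0 -1.5" --pt "0 0 0 0 0 0 -3" --pt "0 0 0 0 0 0 -4"

```text
clock: 13.08
position: [638.1, 138.0, 122.2]
ee_rot: [0.763, -0.646, -0.0, -0.0]
contact_force: [-6.6, -1.6, 4.8]
gripper_width: 12.7
grasp_force: 62.3
```

```bash
python3 s.py
```

```text
[-6.55 -1.59  4.79] [-0.63  1.87 -0.25] 62.335901856422424 12.698984308513293
pos [638.1 138.  122.2] yaw -80.55 q [ 26.4  29.7  -3.5  -0.  -56.8 -16.9] t 13.075
shift [0. 0. 0.] rotvec [ 0.   0.  70.9] az 70.94832215529271
```

Call:
servo_tool --pt "0 0 0 0 0 0 -1.5" --pt "0 0 0 0 0 0 -3" --pt "0 0 0 0 0 0 -3"

```text
clock: 13.45
position: [638.1, 138.0, 122.2]
ee_rot: [0.78, -0.626, -0.0, -0.0]
contact_force: [-5.4, -2.1, 5.9]
gripper_width: 13.0
grasp_force: 62.4
```

```bash
python3 s.py
```

```text
[-5.41 -2.13  5.93] [-0.65  1.9  -0.17] 62.360554933547974 12.957437881291835
pos [638.1 138.  122.2] yaw -77.57 q [ 26.4  29.7  -3.5  -0.  -56.8 -13.9] t 13.45
shift [0. 0. 0.] rotvec [ 0.   0.  73.9] az 73.93482036792369
```

Call:
servo_tool --pt "0 0 0 0 0 0 -1" --pt "0 0 0 0 0 0 -2" --pt "0 0 0 0 0 0 -2"

```text
clock: 13.82
position: [638.1, 138.1, 122.2]
ee_rot: [0.79, -0.613, -0.0, -0.0]
contact_force: [-6.7, -2.5, 5.7]
gripper_width: 12.9
grasp_force: 62.4
```

```bash
python3 s.py; python3 - <<'E'
from rect import *
st=arm.read_state();im=arm.get_image('wrist')
save(im,'w5.png')
b=rect(im,st,(638,137),70,90,6); a=rect(im,st,(638,137),146,60,8)
cv2.imwrite('pics/r5.png',np.hstack([cv2.resize(v,(400,400),interpolation=cv2.INTER_AREA) for v in (a,b)])[:,:,::-1])
E
```

```text
[-6.74 -2.48  5.7 ] [-0.67  1.92 -0.2 ] 62.36845850944519 12.929518744231187
pos [638.1 138.1 122.2] yaw -75.57 q [ 26.4  29.7  -3.5  -0.  -56.8 -11.9] t 13.825
shift [0. 0. 0.] rotvec [ 0.   0.  75.9] az 75.92971683335526
```

View pics/r5.png

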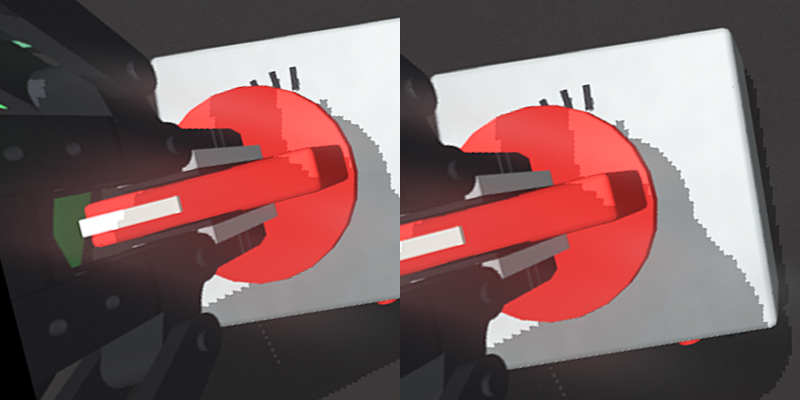

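Pointer reads 104.4° and the unit's +y is about 99°, so it has been pushed slightly past through the key play. I'll back off 4.5°, ease the downward pressure, open and lift.

Call:
servo_tool --pt "0 0 0 0 0 0 2" --pt "0 0 0 -0.0007 0 0 4.5" --pt "0 0 0 -0.0007 0 0 4.5" --pt "0.4 0 0 -0.0007 0 0 4.5" --pt "0.4 0 0 -0.0007 0 0 4.5" --pt "0.4 0 0 -0.0007 0 0 4.5" --pt "0.4 0 0 -0.01 0 0 4.5" --pt "0.4 0 0 -0.04 0 0 4.5" --pt "0.4 0 0 -0.09 0 0 4.5" --pt "0.4 0 0 -0.13 0 0 4.5" --pt "0.4 0 0 -0.13 0 0 4.5"

```text
clock: 15.25
position: [640.7, 138.5, 256.5]
ee_rot: [0.766, -0.643, 0.003, -0.005]
contact_force: [-0.4, 0.2, -0.5]
gripper_width: 34.2
grasp_force: 0.0
```

```bash
python3 s.py; python3 w.py w6.png knob_fin:138 knob_pointer:138; python3 - <<'E'
from rect import *
st=arm.read_state();im=arm.get_image('wrist')
a=rect(im,st,(638,137),146,60,8); b=rect(im,st,(638,137),116,60,8); c=rect(im,st,(638,137),70,90,6)
cv2.imwrite('pics/r6.png',np.hstack([cv2.resize(v,(266,266),interpolation=cv2.INTER_AREA) for v in (a,b,c)])[:,:,::-1])
cv2.imwrite('pics/r6.png',np.vstack([np.hstack([cv2.resize(v,(400,400),interpolation=cv2.INTER_AREA) for v in (a,c)])])[:,:,::-1])
m=(b[:,:,0]>120)&(b[:,:,1]<130)&(b[:,:,2]<130)
ys,xs=np.nonzero(m);print('red extents mm at z116: x',638+60-ys.max()/8,638+60-ys.min()/8,'y',137+60-xs.max()/8,137+60-xs.min()/8)
E
```

```text
[-0.37  0.17 -0.53] [-0.03 -0.04 -0.06] 0.0 34.18891591585012
pos [640.7 138.5 256.5] yaw -80.02 q [ 26.3  23.9   6.9   0.1 -72.4 -16.4] t 15.25
shift [0.   0.   0.13] rotvec [-0.5  0.5 71.5] az 71.47649991418541
15.25 [640.7 138.5 256.5] [ 26.3  23.9   6.9   0.1 -72.4 -16.4]
knob_fin [(array([566. , 173.3]), 0.86, array([485.1,  62.4, 138. ])), (array([327.9, 233.5]), 0.59, array([638.2, 133.8, 138. ]))]
knob_pointer [(array([327.7, 279.5]), 0.98, array([631.8, 169.9, 138. ])), (array([543.9, 230.1]), 0.78, array([485.2, 103.7, 138. ]))]
red extents mm at z116: x 578.125 697.875 y 77.125 197.0
```

View pics/r6.png

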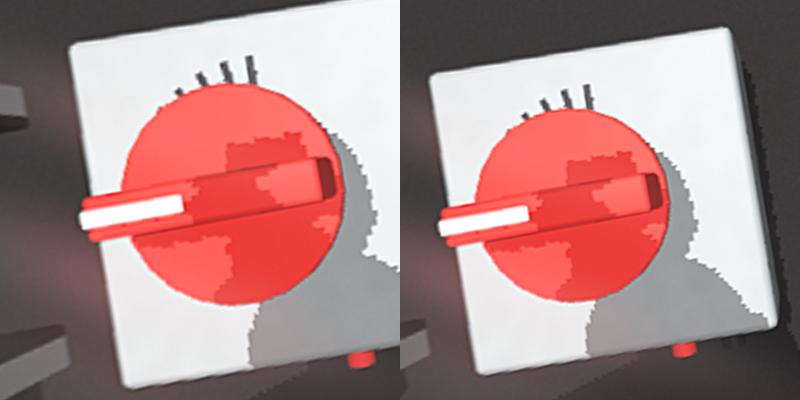

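```bash
python3 -c "
from bench import arm
print(arm.job_done())"
```

```text
the job is handed in; nothing more can be done
None
```

The job is handed in: the loose knob is on the bare shaft, down on its seat, let go with its pointer at about 100° against the zero mark's 99°. A hard stop was never clearly felt, and the verdict was not shown to me.

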